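# Bring the wear bar of a trolley wheel under the magnifier

## Task

The free-spinning trolley wheel on the inspection stand has one dark wear bar let into its tread, now hidden underneath. Rest a fingertip on the top of the wheel and roll it round by friction, pressing gently (never more than 15 N on the wheel), until the wear bar stands still at the very top; only then swing the brass magnifier right over the wheel to its stop, let go, and leave the carabiner, descender bar and tester lying round the stand where they are.

Things in the scene. Friction and masses are not known exactly. Their poses are not given: they have to be found in the camera images.
- stand: Fixed inspection stand, dark steel base plate 160 (x) x 220 (y) x 12 mm. Origin at table height straight below the wheel's centre (the plate's centre is 30 mm to its +y). Its y axis is parallel to the wheel's axle; its x axis, pointing away from the robot, is the way the wheel's top rolls. The magnifier's post, 16 mm thick, 200 mm high, is at x 0, y +115 mm in this frame.
- plate_top (a point): Point on the base plate, 12 mm above the table, right below the wheel. Aluminium wheel above it: upright, 120 mm diameter, flat tread 44 mm wide, between grey cheek discs of 106 mm diameter, 58 mm over both. Axle height is NOT measured: wheel top is 157 to 183 mm above the table, find it by touch. Wheel and cheeks are sprung and yield straight down 1 mm per 2 N.
- wheel (a joint): Wheel angle, rad, endless: 0 (or any whole turn) when the wear bar, a dark steel strip 9 mm wide set flush across the tread, is at the very top. Grows as the wheel's top moves along the stand's +x. Starts with the bar underneath, 1.9 to 4.4. The 0.55 kg wheel turns very easily and coasts if let go while moving: hold the finger still before lifting.
- lens (a joint): Swing arm angle, rad, about the post's vertical axis: 0 when the arm points along the stand's +x, growing clockwise seen from above; 1.571 at its stop, where it points along the stand's -y and the lens is right over the wheel. Starts parked at -0.5 to 0.15. Stays where it is left; about 1 N at the knob moves it.
- lens_knob (a point): Middle of the upright brass knob on the swing arm: 14 mm diameter, 34 mm high, 60 mm from the post's axis. It stands on the flat 14 mm wide arm whose top is 210 mm above the table; knob top at 244 mm, this point at 227 mm. Lens ring: 72 mm outer diameter, centre 115 mm from the post, between 202 and 210 mm high.
- carabiner_a: Yellow screwgate carabiner, 115 x 65 x 15 mm, lying loose beyond the stand, below the parked magnifier; bystander. Origin at its middle underneath.
- rack_bar: Blued steel rack descender bar, 190 x 70 x 23 mm, lying loose beyond the stand; bystander. Origin at its middle underneath.
- tester: Grey plastic gate-spring tester, 130 x 55 x 50 mm, loose on the stand's -y side; bystander. Origin at its middle underneath.

How it is judged:
On the way, in this order (a step that is already met when the one before it is completed fails the run):
1. the wear bar stands still at the top of the wheel (within 0.14 rad, 8 mm along the tread) ((value of joint wheel between -6.423 and -6.143 rad or value of joint wheel between -0.14 and 0.14 rad or value of joint wheel between 6.143 and 6.423 rad or value of joint wheel between 12.426 and 12.706 rad) and velocity of joint wheel between -0.1 and 0.1 rad/s), for 0.3 s.
2. the magnifier is swung over the wheel (value of joint lens above 1.43 rad), for 0.2 s.
At the end, for the whole second after the job is handed in: The wear bar is at the top of the wheel within 0.14 rad (8 mm along the tread), the wheel is still (under 0.1 rad/s), the magnifier's arm is within 0.14 rad of its stop over the wheel (all of step 1 and value of joint lens above 1.43 rad); the robot touches nothing.
It fails at once if the wheel is pushed with more than 15 N (contact force between wheel and anything else above 15 N).
It fails at once if the carabiner, descender bar or tester by the stand is moved by more than 30 mm (distance of any of carabiner_a, rack_bar, tester from where it was at the start of the episode above 0.03 m).
It also fails if it takes over 58 s, if anything falls off the work surface, if the arm or the gripper's body presses on something with over 40 N, if the wrist force passes 120 N, or if a joint passes its speed limit or range.

## Robot

A 7-joint arm with a two-finger parallel gripper is mounted at the origin on the work surface. World frame = base frame: x ahead of the robot, y to its left, z up, the work surface at z = 0. Lengths are in m, angles in rad, forces in N, time in s.
With the tool pointing down it reaches from about 0.425 to 0.975 m from the base axis. Payload 16.7 kg.
Tool frame: the origin (TCP) lies where the fingers leave the gripper's body, on its centre line; the fingertips stand 73 mm ahead of it and the grasp point (between the pads) lies 54 mm ahead of it; z points along the fingers, y is the direction in which the jaws open and shut (so a half turn about z gives the same grasp; the last joint's range is limited). The gripper opens to 85 mm and grips with 20 to 120 N. Pads are 22 mm wide; open, the fingers measure 114 mm over their backs; the gripper's body (76 mm by 85 mm) begins 54 mm behind the grasp point. The pads swing forward as they close: fully open they stand 13 mm farther back than shut.
Start: joints at [-1.423, 0.426, 0.074, 1.606, -0.034, 1.111, -0.067], TCP at [0.198, 0.645, 0.304] pointing down, gripper open.
Joint ranges: [-2.85, 2.85], [-0.5, 2.14], [-1.23, 1.37], [0.21, 2.46], [-1.02, 4.16], [0.16, 2.05], [-2.73, 2.73]. Speed limits (rad/s): [1.89, 1.89, 2.39, 2.39, 3.01, 3.01, 3.01].

## Interface

Orientations are given as a unit quaternion [w, x, y, z].
In Python, from workcell import readout, cams, order gives the robot as it stands. The module is installed in compiled form; this text tells all that it offers.
- The arm moves only by the shell command python3 -m creep 'ROWS' [FORCE]. ROWS is JSON, a list of rows, each an object of numbers: "tx", "ty", "tz": the shift along the tool's x, y, z in mm; "roll": the turn about the tool's z in rad; "fingers": the closure, from 0 (fully open) to 1 (shut). A call has exactly 8 rows; each row is the pose to reach, as a shift and turn from the pose measured when the call began, along the tool's axes at that moment; what a row does not reach only later rows make up. A row lasts 1/12 s, in which the tool goes at most 41.7 mm and 7.16 degrees, less where a joint would pass 70% of its speed; a pose out of reach is approached as far as the arm can. A call with a gripper value outside its range is refused whole. The fingers move at their own pace and stop on an object; FORCE is the grip in N (left out, the last holds). Time passes only in rows, so rows that repeat a pose let the fingers close, or fill a call up. It gives the time, the measured TCP pose, the force and the opening at its end, in the units of the state.
- readout.state(): the state, without advancing time (a new reading comes with each control period).
- cams.get_image(name): name is "side" or "top"; returns a dict with "frame" (480x640x3 uint8, red, green, blue), "fx", "fy", "cx", "cy" (pixels), "k1" (the pictures are not rectified: a ray, as slopes to the right and down, at radius r is drawn at 1 + k1 r^2 times it, then the intrinsics apply), "R" (3x3) and "t" (3): a world point X has camera coordinates R X + t. Camera axes: x right, y down, z forward; pixel columns grow to the right and rows downward; lengths in m; the calibration is good to about 2 mm. A picture is of the moment at which its call begins. There is no depth.
- order.hand_in(): hands the job in, once; it reports no verdict.
Trained networks look in a picture, given as the dict that the camera call returned (one of the last four; its "shot" number tells which), for a name from the list of things; names that differ only in an ending like _2 or _b are one class to them, and where a whole thing is asked for, a point or a joint stands for the part that bears it (a point fixed in the world has none). Each returns a list of dicts, best first, with "conf" (0 to 1); they miss things now and then, are a little off and sometimes report something else, mostly with a low value. They report only what shows in the picture. A call takes as long as a camera call.
- cams.cut_out(picture, label): "mask" (480x640 bool, what is visible of it).
- cams.pinpoint(picture, label): "location" ([x, y, z] in m, in the coordinates of the camera as it stood for that picture, good to about 4 mm: a listed point, or the origin of a listed thing).
The state is a dict: "t": time; "joint_pos": joint angles; "joint_velocities": joint speeds; "effort": joint torques, N m; "position": TCP position; "tool_rot": TCP orientation; "ft_force": force on the tool from outside, world axes, zero at the start; "ft_torque": the same for the moment, N m; "grip_width": finger opening in m.
Only numpy, scipy, OpenCV 4.12 (cv2) and the standard library are available. Lean on these libraries where they do the work, as an engineer would, in place of code of your own. Each camera call takes 0.05 s, during which the arm holds its last target. There are 200 camera calls.

## Working session

There is one attempt and no reset: what is moved stays moved. The work goes in short steps, Python scripts to look and compute and a shell command to move; the robot and the scene stay as the last step left them, time stands still between calls to the robot, and variables do not carry over. Pictures are saved under pics/ and viewed, about 8 in all and at most 12, crops included, and the job is handed in when it is done.

```bash
mkdir -p pics
cat > h.py <<'E'
import numpy as np, cv2
from workcell import readout, cams, order
from scipy.spatial.transform import Rotation as Ro
def world(p,c): return np.array(p['R']).T@(np.array(c)-np.array(p['t']))
def proj(p,X):
    c=np.array(p['R'])@np.array(X)+np.array(p['t']); s=c[:2]/c[2]; s=s*(1+p['k1']*(s@s))
    return np.array([p['fx']*s[0]+p['cx'],p['fy']*s[1]+p['cy']])
def tool():
    s=readout.state(); q=s['tool_rot']; return np.array(s['position']),Ro.from_quat([q[1],q[2],q[3],q[0]])
def save(p,n,crop=None,k=1):
    f=p['frame'][:,:,::-1]
    if crop: f=f[crop[1]:crop[3],crop[0]:crop[2]]
    cv2.imwrite('pics/'+n,cv2.resize(f,None,fx=k,fy=k,interpolation=cv2.INTER_CUBIC))
E
python3 - <<'E'
from h import *
np.set_printoptions(precision=3,suppress=True)
for n in ('side','top'):
    p=cams.get_image(n); save(p,n+'1.png')
    print(n,'cam at',-np.array(p['R']).T@p['t'])
    for l in ('stand','plate_top','wheel','lens','lens_knob','carabiner_a','rack_bar','tester'):
        try:
            for d in cams.pinpoint(p,l)[:2]: print(l,round(d['conf'],2),world(p,d['location']))
        except Exception as e: print(l,e)
print(readout.state()); print(tool()[1].as_matrix())
E
```

```text
side cam at [ 0.328 -0.685  0.672]
stand 0.75 [ 0.459  0.113 -0.002]
stand 0.19 [0.454 0.116 0.012]
plate_top 0.93 [0.457 0.119 0.01 ]
wheel it knows: carabiner, lens_knob, plate_top, rack_bar, stand, tester
lens it knows: carabiner, lens_knob, plate_top, rack_bar, stand, tester
lens_knob 0.85 [0.493 0.256 0.231]
carabiner_a 0.61 [0.562 0.251 0.001]
rack_bar 0.86 [ 0.62   0.066 -0.002]
rack_bar 0.48 [0.492 0.255 0.228]
tester 0.76 [ 0.462 -0.04  -0.   ]
top cam at [0.417 0.025 0.972]
wheel it knows: carabiner, lens_knob, plate_top, rack_bar, stand, tester
lens it knows: carabiner, lens_knob, plate_top, rack_bar, stand, tester
lens_knob 0.58 [0.488 0.252 0.226]
rack_bar 0.72 [0.624 0.077 0.001]
tester 0.63 [ 0.461 -0.036  0.005]
{'t': 0.7, 'joint_pos': array([-1.423,  0.426,  0.074,  1.606, -0.034,  1.111, -0.067]), 'joint_velocities': array([-0.001, -0.001,  0.001,  0.001, -0.001, -0.001,  0.   ]), 'effort': array([ -0.003, -94.934,   3.755, -46.385,   0.019,   0.002,  -0.   ]), 'position': array([0.198, 0.645, 0.304]), 'tool_rot': array([-0.   ,  0.148,  0.989,  0.   ]), 'ft_force': array([-0.003, -0.085,  0.291]), 'ft_torque': array([-0.001, -0.01 , -0.028]), 'grip_width': 0.0853667927272118}
[[-0.956  0.293 -0.   ]
 [ 0.293  0.956  0.   ]
 [ 0.     0.    -1.   ]]
```

View pics/side1.png

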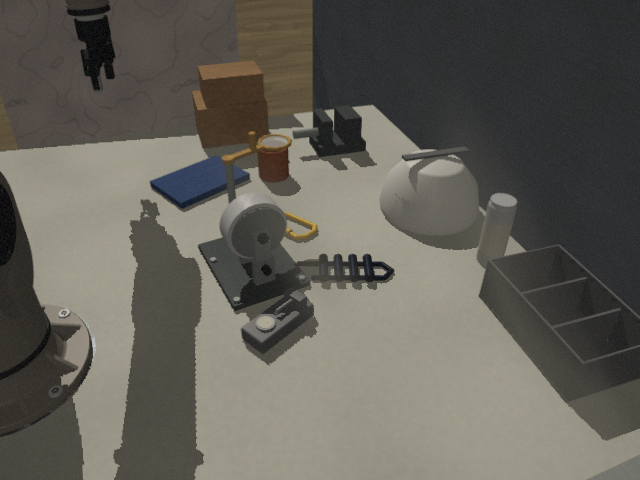

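View pics/top1.png

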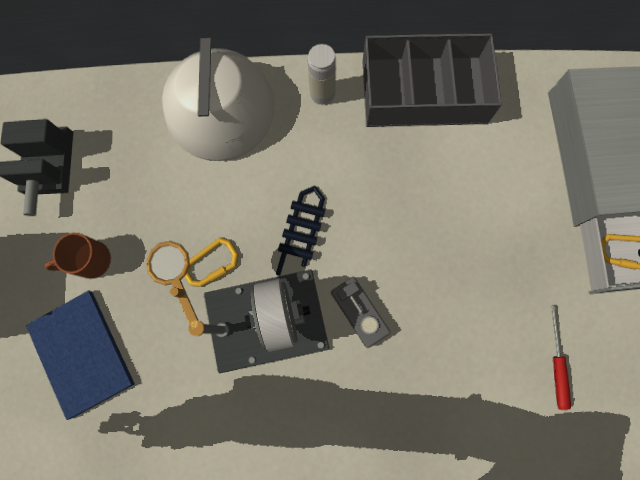

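```bash
cat >> h.py <<'E'
def ray(p,uv,z):
    d=np.array([(uv[0]-p['cx'])/p['fx'],(uv[1]-p['cy'])/p['fy']]); s=d.copy()
    for _ in range(20): s=d/(1+p['k1']*(s@s))
    R=np.array(p['R']); o=-R.T@p['t']; v=R.T@np.array([s[0],s[1],1]); return o+v*(z-o[2])/v[2]
E
python3 - <<'E'
from h import *
np.set_printoptions(precision=4,suppress=True)
p=cams.get_image('top')
c=[ray(p,u,.012)[:2] for u in ((205,292),(313,270),(328,350),(218,372))]
print(c)
for a,b in ((1,0),(2,3),(3,0),(2,1)): 
    v=c[a]-c[b]; print(np.linalg.norm(v),np.arctan2(v[1],v[0]))
C=sum(c)/4; print('centre',C)
print('post',ray(p,(197,327),.212),'knob',ray(p,(175,290),.244),'ring',ray(p,(168,263),.21))
for u in ((253,282),(284,279),(299,345),(266,350)): print(ray(p,u,.17))
for w in ('stand','plate_top'): print(w,[(round(d['conf'],2),world(p,d['location'])) for d in cams.pinpoint(p,w)])
save(p,'topc.png',(150,230,350,390),4)
E
```

```text
[array([0.5093, 0.2645]), array([0.5468, 0.05  ]), array([0.3911, 0.0253]), array([0.3541, 0.2381])]
0.21774081953259034 -1.3975335211885376
0.21599895830260732 -1.3984643496930882
0.15739413612100708 -2.9733598460670487
0.1576135684997673 -2.9844055756325507
centre [0.4503 0.1445]
post [0.436  0.2268 0.212 ] knob [0.4911 0.2527 0.244 ] ring [0.5379 0.2756 0.21  ]
[0.5084 0.1452 0.17  ]
[0.5119 0.094  0.17  ]
[0.4045 0.0716 0.17  ]
[0.3978 0.125  0.17  ]
stand [(0.7, array([0.4895, 0.254 , 0.2249]))]
plate_top []
```

View pics/topc.png

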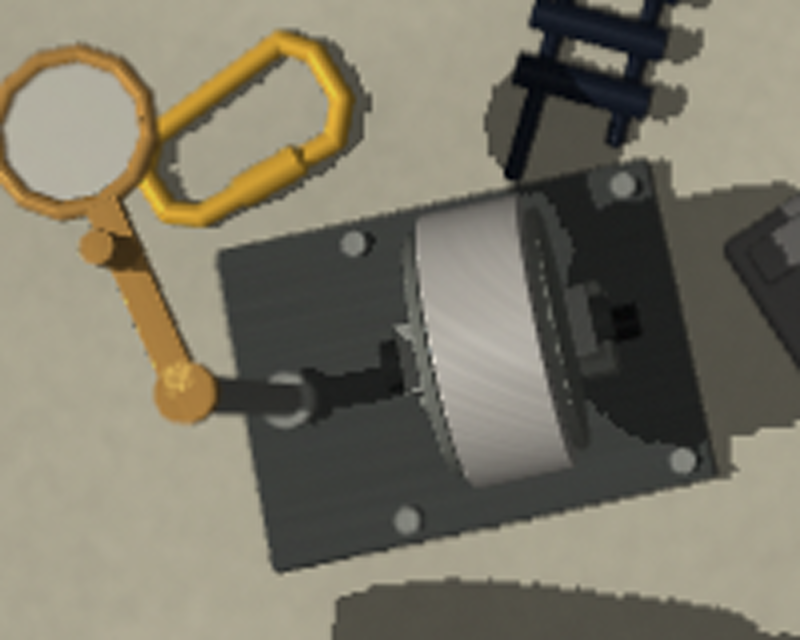

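```bash
python3 -m creep '[{"tx":-20,"ty":-22,"tz":-20,"roll":-0.1,"fingers":1},{"tx":-48,"ty":-51,"tz":-30,"roll":-0.2,"fingers":1},{"tx":-76,"ty":-81,"tz":-30,"roll":-0.3,"fingers":1},{"tx":-104,"ty":-111,"tz":-30,"roll":-0.4,"fingers":1},{"tx":-132,"ty":-141,"tz":-30,"roll":-0.468,"fingers":1},{"tx":-160,"ty":-171,"tz":-30,"roll":-0.468,"fingers":1},{"tx":-188,"ty":-201,"tz":-30,"roll":-0.468,"fingers":1},{"tx":-205,"ty":-220,"tz":-30,"roll":-0.468,"fingers":1}]' 40
cat >> h.py <<'E'
def go(X):
    P,R=tool(); d=R.inv().apply(np.array(X)-P)*1000; M=R.as_matrix()
    print('delta tool mm',d.round(1),'xheading',np.arctan2(M[1,0],M[0,0]).round(3),'tilt',M[2,2].round(4))
E
python3 -c "
from h import *
go([.455,.116,.29])"
```

```text
t: 1.52
position: [0.3312, 0.371, 0.3342]
tool_rot: [0.0, -0.083, 0.997, -0.0]
ft_force: [1.1, 0.8, -0.1]
grip_width: 0.0
delta tool mm [ -79.6 -272.    44.3] xheading -2.974 tilt -1.0
```

```bash
python3 -m creep '[{"tx":-8,"ty":-32,"fingers":1},{"tx":-16,"ty":-66,"fingers":1},{"tx":-24,"ty":-100,"fingers":1},{"tx":-33,"ty":-136,"fingers":1},{"tx":-42,"ty":-175,"fingers":1},{"tx":-51,"ty":-214,"tz":10,"fingers":1},{"tx":-60,"ty":-250,"tz":25,"fingers":1},{"tx":-65,"ty":-272,"tz":44,"fingers":1}]'
python3 - <<'E'
from h import *
go([.455,.116,.26])
p=cams.get_image('side'); save(p,'s2.png',(190,90,320,300),3.0)
E
```

```text
delta tool mm [ -79.6 -272.    74.3] xheading -2.974 tilt -1.0invalid input
```

View pics/s2.png

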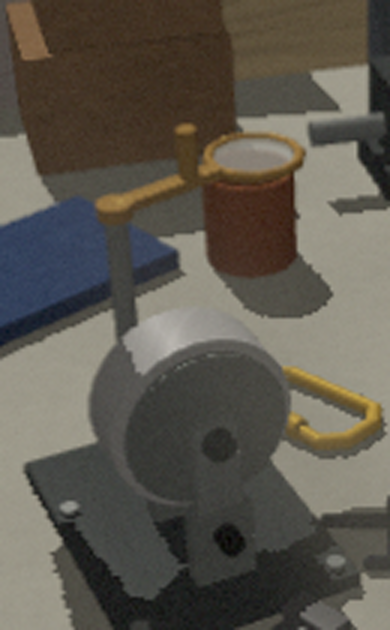

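```bash
python3 -m creep '[{"tx":-8,"ty":-32,"tz":0,"roll":0,"fingers":1},{"tx":-16,"ty":-66,"tz":0,"roll":0,"fingers":1},{"tx":-24,"ty":-100,"tz":0,"roll":0,"fingers":1},{"tx":-33,"ty":-136,"tz":0,"roll":0,"fingers":1},{"tx":-42,"ty":-175,"tz":0,"roll":0,"fingers":1},{"tx":-51,"ty":-214,"tz":10,"roll":0,"fingers":1},{"tx":-60,"ty":-250,"tz":25,"roll":0,"fingers":1},{"tx":-65,"ty":-272,"tz":44,"roll":0,"fingers":1}]'
python3 -c "
from h import *
go([.455,.116,.26])"
```

```text
t: 2.23
position: [0.4429, 0.1067, 0.2913]
tool_rot: [0.002, -0.08, 0.997, -0.0]
ft_force: [1.0, 0.3, -0.1]
grip_width: 0.0001
delta tool mm [-13.4   7.2  31.4] xheading -2.981 tilt -1.0
```

```bash
python3 -m creep '[{"tx":0,"ty":4,"tz":6,"roll":0,"fingers":1},{"tx":0,"ty":7,"tz":14,"roll":0,"fingers":1},{"tx":0,"ty":7,"tz":22,"roll":0,"fingers":1},{"tx":0,"ty":7,"tz":28,"roll":0,"fingers":1},{"tx":0,"ty":7,"tz":31,"roll":0,"fingers":1},{"tx":0,"ty":7,"tz":33,"roll":0,"fingers":1},{"tx":0,"ty":7,"tz":33,"roll":0,"fingers":1},{"tx":0,"ty":7,"tz":33,"roll":0,"fingers":1}]'
python3 - <<'E'
from h import *
go([.455,.116,.256])
p=cams.get_image('side'); save(p,'s3.png',(190,90,320,300),2.8)
E
```

```text
t: 2.9
position: [0.4419, 0.1139, 0.2585]
tool_rot: [0.002, -0.081, 0.997, 0.0]
ft_force: [0.9, -0.8, 0.2]
grip_width: -0.0002
delta tool mm [-13.2  -0.1   2.6] xheading -2.98 tilt -1.0
```

View pics/s3.png

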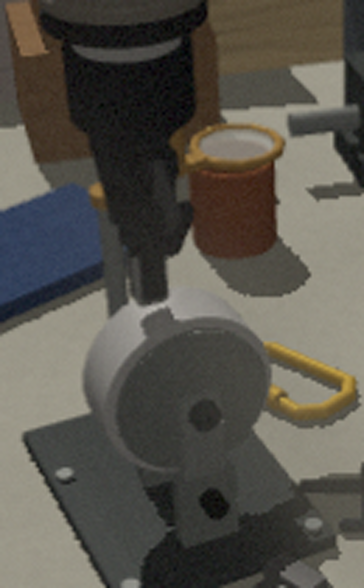

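```bash
python3 -m creep '[{"tx":0,"ty":0,"tz":1,"roll":0,"fingers":1},{"tx":0,"ty":0,"tz":2,"roll":0,"fingers":1},{"tx":0,"ty":0,"tz":3,"roll":0,"fingers":1},{"tx":0,"ty":0,"tz":4,"roll":0,"fingers":1},{"tx":0,"ty":0,"tz":5,"roll":0,"fingers":1},{"tx":0,"ty":0,"tz":5,"roll":0,"fingers":1},{"tx":0,"ty":0,"tz":5,"roll":0,"fingers":1},{"tx":0,"ty":0,"tz":5,"roll":0,"fingers":1}]'
```

```text
t: 3.62
position: [0.442, 0.1139, 0.2537]
tool_rot: [0.002, -0.081, 0.997, 0.0]
ft_force: [-0.6, 0.3, -0.4]
grip_width: 0.0003
```

```bash
python3 -m creep '[{"tx":0,"ty":0,"tz":1,"roll":0,"fingers":1},{"tx":0,"ty":0,"tz":2,"roll":0,"fingers":1},{"tx":0,"ty":0,"tz":3,"roll":0,"fingers":1},{"tx":0,"ty":0,"tz":4,"roll":0,"fingers":1},{"tx":0,"ty":0,"tz":4,"roll":0,"fingers":1},{"tx":0,"ty":0,"tz":4,"roll":0,"fingers":1},{"tx":0,"ty":0,"tz":4,"roll":0,"fingers":1},{"tx":0,"ty":0,"tz":4,"roll":0,"fingers":1}]'
```

```text
t: 4.28
position: [0.4421, 0.1139, 0.2498]
tool_rot: [0.002, -0.08, 0.997, 0.0]
ft_force: [-0.1, -0.6, 2.6]
grip_width: -0.0001
```

```bash
python3 -m creep '[{"tx":0,"ty":0,"tz":1.7,"roll":0,"fingers":1},{"tx":-4,"ty":0,"tz":1.7,"roll":0,"fingers":1},{"tx":-11,"ty":0,"tz":1.7,"roll":0,"fingers":1},{"tx":-19,"ty":0,"tz":1.7,"roll":0,"fingers":1},{"tx":-27,"ty":0,"tz":2,"roll":0,"fingers":1},{"tx":-33,"ty":0,"tz":2.7,"roll":0,"fingers":1},{"tx":-36,"ty":0,"tz":3.2,"roll":0,"fingers":1},{"tx":-36,"ty":0,"tz":3.2,"roll":0,"fingers":1}]'
python3 - <<'E'
from h import *
go([.455,.116,.2485])
E
```

```text
t: 4.95
position: [0.4786, 0.1204, 0.2468]
tool_rot: [0.003, -0.081, 0.997, 0.0]
ft_force: [0.8, 3.6, 5.3]
grip_width: -0.0002
delta tool mm [24.  -0.5 -1.8] xheading -2.98 tilt -1.0
```

```bash
python3 -m creep '[{"tx":0,"ty":0,"tz":-8,"roll":0,"fingers":1},{"tx":4,"ty":0,"tz":-9,"roll":0,"fingers":1},{"tx":22,"ty":0,"tz":-9,"roll":0,"fingers":1},{"tx":40,"ty":0,"tz":-9,"roll":0,"fingers":1},{"tx":50,"ty":0,"tz":-7,"roll":0,"fingers":1},{"tx":50,"ty":0,"tz":-3,"roll":0,"fingers":1},{"tx":50,"ty":0,"tz":-1,"roll":0,"fingers":1},{"tx":50,"ty":0,"tz":-0.5,"roll":0,"fingers":1}]'
python3 - <<'E'
from h import *
go([.455,.116,.2485])
p=cams.get_image('side'); save(p,'s4.png',(190,130,320,270),3)
p=cams.get_image('top'); save(p,'t4.png',(230,250,330,390),3)
a=cv2.imread('pics/s4.png');b=cv2.imread('pics/t4.png')
cv2.imwrite('pics/st4.png',np.hstack([a,b]))
E
```

```text
t: 5.62
position: [0.4297, 0.1125, 0.2469]
tool_rot: [0.003, -0.081, 0.997, 0.0]
ft_force: [-2.1, 0.1, 3.5]
grip_width: -0.0006
delta tool mm [-25.6  -0.6  -1.4] xheading -2.98 tilt -1.0
```

View pics/st4.png

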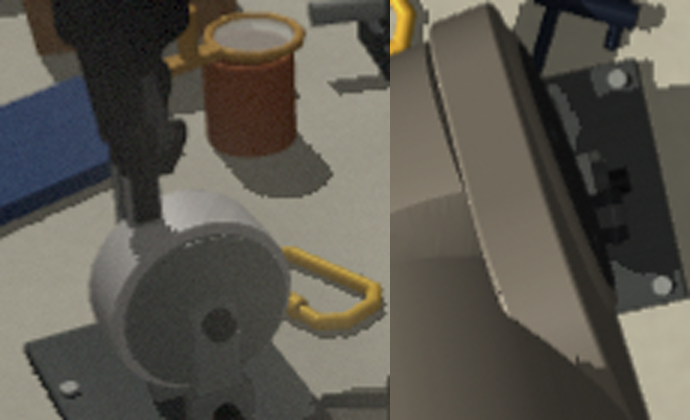

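```bash
python3 -m creep '[{"tx":-5,"ty":0,"tz":0.5,"roll":0,"fingers":1},{"tx":-13,"ty":0,"tz":-0.5,"roll":0,"fingers":1},{"tx":-22,"ty":0,"tz":-1,"roll":0,"fingers":1},{"tx":-31,"ty":0,"tz":-1,"roll":0,"fingers":1},{"tx":-40,"ty":0,"tz":-0.5,"roll":0,"fingers":1},{"tx":-47,"ty":0,"tz":0,"roll":0,"fingers":1},{"tx":-50,"ty":0,"tz":0.3,"roll":0,"fingers":1},{"tx":-50,"ty":0,"tz":0.3,"roll":0,"fingers":1}]'
cat >> h.py <<'E'
def unroll(p,top=.178,c=(.455,.1155),yaw=.168):
    # rows: wheel-surface angle (deg, + towards stand +x), cols: lateral -22..22 mm
    g=cv2.cvtColor(p['frame'],cv2.COLOR_RGB2GRAY).astype(np.float32)
    th=np.arange(-130,66,1.); ys=np.linspace(-.018,.018,13)
    ex=np.array([np.cos(yaw),np.sin(yaw),0]); ey=np.array([-np.sin(yaw),np.cos(yaw),0]); ez=np.array([0,0,1])
    o=np.array([c[0],c[1],top-.06])
    uv=np.array([[proj(p,o+.06*(np.sin(t)*ex+np.cos(t)*ez)+y*ey) for y in ys] for t in np.radians(th)])
    return th,uv,cv2.remap(g,uv[...,0].astype(np.float32),uv[...,1].astype(np.float32),cv2.INTER_LINEAR)
def prof():
    p=cams.get_image('side'); th,uv,u=unroll(p)
    print([(int(t),int(v)) for t,v in zip(th,np.median(u,1))][::5]); return p,uv,u
E
python3 - <<'E'
from h import *
go([.455,.116,.2485]); print(readout.state()['ft_force']); prof()
E
```

```text
t: 6.38
position: [0.4802, 0.1209, 0.247]
tool_rot: [0.003, -0.081, 0.997, 0.0]
ft_force: [1.0, 3.8, 4.6]
grip_width: -0.0002
delta tool mm [25.7 -0.8 -1.7] xheading -2.98 tilt -1.0
[1.03324654 3.77638301 4.60535829]
[(-130, 80), (-125, 73), (-120, 71), (-115, 69), (-110, 69), (-105, 69), (-100, 71), (-95, 77), (-90, 78), (-85, 80), (-80, 86), (-75, 94), (-70, 102), (-65, 109), (-60, 116), (-55, 123), (-50, 127), (-45, 133), (-40, 137), (-35, 140), (-30, 144), (-25, 151), (-20, 160), (-15, 168), (-10, 169), (-5, 166), (0, 159), (5, 153), (10, 148), (15, 97), (20, 73), (25, 79), (30, 80), (35, 86), (40, 118), (45, 128), (50, 127), (55, 125), (60, 120), (65, 107)]
```

```bash
python3 -m creep '[{"tx":0,"ty":0,"tz":-8,"roll":0,"fingers":1},{"tx":4,"ty":0,"tz":-9,"roll":0,"fingers":1},{"tx":22,"ty":0,"tz":-9,"roll":0,"fingers":1},{"tx":40,"ty":-1,"tz":-9,"roll":0,"fingers":1},{"tx":51,"ty":-1,"tz":-7,"roll":0,"fingers":1},{"tx":51,"ty":-1,"tz":-3,"roll":0,"fingers":1},{"tx":51,"ty":-1,"tz":-1,"roll":0,"fingers":1},{"tx":51,"ty":-1,"tz":-0.5,"roll":0,"fingers":1}]'
python3 -m creep '[{"tx":-5,"ty":0.1,"tz":0.5,"roll":0,"fingers":1},{"tx":-13,"ty":0.3,"tz":-0.5,"roll":0,"fingers":1},{"tx":-22,"ty":0.5,"tz":-1,"roll":0,"fingers":1},{"tx":-31,"ty":0.7,"tz":-1,"roll":0,"fingers":1},{"tx":-40,"ty":0.9,"tz":-0.5,"roll":0,"fingers":1},{"tx":-47,"ty":1,"tz":0,"roll":0,"fingers":1},{"tx":-50,"ty":1,"tz":0.3,"roll":0,"fingers":1},{"tx":-50,"ty":1,"tz":0.3,"roll":0,"fingers":1}]'
python3 - <<'E'
from h import *
go([.455,.116,.2485]); prof()
E
```

```text
t: 7.1
position: [0.4298, 0.1117, 0.247]
tool_rot: [0.003, -0.081, 0.997, 0.0]
ft_force: [-1.6, -1.0, 2.5]
grip_width: -0.0001
t: 7.77
position: [0.4802, 0.1211, 0.247]
tool_rot: [0.003, -0.081, 0.997, 0.0]
ft_force: [1.3, 2.3, 4.5]
grip_width: 0.0001
delta tool mm [25.6 -1.  -1.7] xheading -2.98 tilt -1.0
[(-130, 79), (-125, 74), (-120, 70), (-115, 69), (-110, 68), (-105, 69), (-100, 71), (-95, 78), (-90, 79), (-85, 51), (-80, 39), (-75, 88), (-70, 103), (-65, 110), (-60, 118), (-55, 124), (-50, 129), (-45, 134), (-40, 138), (-35, 140), (-30, 145), (-25, 152), (-20, 161), (-15, 167), (-10, 170), (-5, 168), (0, 160), (5, 153), (10, 147), (15, 96), (20, 74), (25, 77), (30, 79), (35, 88), (40, 119), (45, 126), (50, 125), (55, 124), (60, 117), (65, 109)]
```

```bash
python3 -m creep '[{"tx":0,"ty":0,"tz":-8,"roll":0,"fingers":1},{"tx":4,"ty":0,"tz":-9,"roll":0,"fingers":1},{"tx":22,"ty":0,"tz":-9,"roll":0,"fingers":1},{"tx":40,"ty":-1,"tz":-9,"roll":0,"fingers":1},{"tx":51,"ty":-1,"tz":-7,"roll":0,"fingers":1},{"tx":51,"ty":-1,"tz":-3,"roll":0,"fingers":1},{"tx":51,"ty":-1,"tz":-1,"roll":0,"fingers":1},{"tx":51,"ty":-1,"tz":-0.5,"roll":0,"fingers":1}]'
python3 -m creep '[{"tx":-5,"ty":0.1,"tz":0.5,"roll":0,"fingers":1},{"tx":-13,"ty":0.3,"tz":-0.5,"roll":0,"fingers":1},{"tx":-22,"ty":0.5,"tz":-1,"roll":0,"fingers":1},{"tx":-31,"ty":0.7,"tz":-1,"roll":0,"fingers":1},{"tx":-40,"ty":0.9,"tz":-0.5,"roll":0,"fingers":1},{"tx":-47,"ty":1,"tz":0,"roll":0,"fingers":1},{"tx":-50,"ty":1,"tz":0.3,"roll":0,"fingers":1},{"tx":-50,"ty":1,"tz":0.3,"roll":0,"fingers":1}]'
python3 - <<'E'
from h import *
go([.455,.116,.2485]); p=cams.get_image('side'); th,uv,u=unroll(p); m=np.median(u,1)
print([(int(t),int(v)) for t,v in zip(th,m) if -60<t<15])
save(p,'s5.png',(190,130,320,270),4)
E
```

```text
t: 8.48
position: [0.4297, 0.1119, 0.247]
tool_rot: [0.003, -0.081, 0.997, 0.0]
ft_force: [-0.4, 0.2, 3.2]
grip_width: 0.0002
t: 9.15
position: [0.4801, 0.1214, 0.247]
tool_rot: [0.004, -0.081, 0.997, 0.0]
ft_force: [0.0, 3.0, 4.1]
grip_width: -0.0
delta tool mm [25.6 -1.3 -1.7] xheading -2.98 tilt -1.0
[(-59, 117), (-58, 118), (-57, 120), (-56, 121), (-55, 123), (-54, 124), (-53, 126), (-52, 127), (-51, 128), (-50, 129), (-49, 131), (-48, 132), (-47, 133), (-46, 134), (-45, 135), (-44, 136), (-43, 137), (-42, 137), (-41, 137), (-40, 138), (-39, 139), (-38, 134), (-37, 119), (-36, 95), (-35, 75), (-34, 63), (-33, 61), (-32, 61), (-31, 61), (-30, 63), (-29, 76), (-28, 106), (-27, 134), (-26, 147), (-25, 152), (-24, 156), (-23, 157), (-22, 158), (-21, 160), (-20, 163), (-19, 165), (-18, 166), (-17, 168), (-16, 169), (-15, 168), (-14, 169), (-13, 170), (-12, 171), (-11, 171), (-10, 172), (-9, 172), (-8, 171), (-7, 171), (-6, 171), (-5, 170), (-4, 169), (-3, 167), (-2, 164), (-1, 163), (0, 161), (1, 159), (2, 158), (3, 156), (4, 155), (5, 153), (6, 151), (7, 150), (8, 149), (9, 149), (10, 148), (11, 147), (12, 146), (13, 139), (14, 125)]
```

View pics/s5.png

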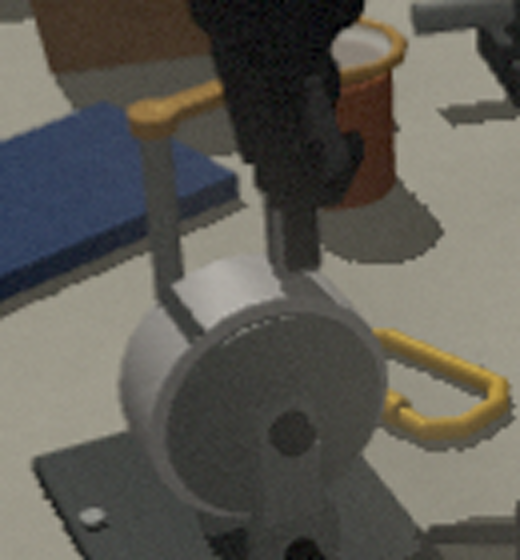

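```bash
python3 -m creep '[{"tx":0,"ty":0,"tz":-8,"roll":0,"fingers":1},{"tx":4,"ty":0,"tz":-9,"roll":0,"fingers":1},{"tx":18,"ty":0,"tz":-9,"roll":0,"fingers":1},{"tx":30,"ty":-1,"tz":-9,"roll":0,"fingers":1},{"tx":35,"ty":-1,"tz":-7,"roll":0,"fingers":1},{"tx":35,"ty":-1,"tz":-4,"roll":0,"fingers":1},{"tx":35,"ty":-1,"tz":-2,"roll":0,"fingers":1},{"tx":35,"ty":-1,"tz":-1.5,"roll":0,"fingers":1}]'
python3 -m creep '[{"tx":0,"ty":0,"tz":0.5,"roll":0,"fingers":1},{"tx":-6,"ty":0.2,"tz":0.5,"roll":0,"fingers":1},{"tx":-13,"ty":0.3,"tz":0.5,"roll":0,"fingers":1},{"tx":-20,"ty":0.5,"tz":0.7,"roll":0,"fingers":1},{"tx":-27,"ty":0.7,"tz":1.1,"roll":0,"fingers":1},{"tx":-32,"ty":0.8,"tz":1.5,"roll":0,"fingers":1},{"tx":-34,"ty":0.8,"tz":1.5,"roll":0,"fingers":1},{"tx":-34,"ty":0.8,"tz":1.5,"roll":0,"fingers":1}]'
python3 - <<'E'
from h import *
go([.455,.116,.2485]); p=cams.get_image('side'); th,uv,u=unroll(p); m=np.median(u,1)
print([(int(t),int(v)) for t,v in zip(th,m) if -15<t<18])
E
```

```text
t: 9.87
position: [0.4455, 0.1147, 0.2482]
tool_rot: [0.004, -0.081, 0.997, 0.0]
ft_force: [-0.2, -1.8, 6.4]
grip_width: -0.0001
t: 10.53
position: [0.4798, 0.1212, 0.2469]
tool_rot: [0.004, -0.081, 0.997, 0.0]
ft_force: [0.9, 0.5, 4.5]
grip_width: -0.0
delta tool mm [25.3 -1.1 -1.8] xheading -2.98 tilt -1.0
[(-14, 173), (-13, 175), (-12, 176), (-11, 176), (-10, 176), (-9, 175), (-8, 173), (-7, 172), (-6, 170), (-5, 162), (-4, 144), (-3, 110), (-2, 85), (-1, 74), (0, 72), (1, 72), (2, 71), (3, 71), (4, 78), (5, 94), (6, 118), (7, 141), (8, 148), (9, 151), (10, 151), (11, 149), (12, 149), (13, 141), (14, 115), (15, 96), (16, 84), (17, 82)]
```

```bash
python3 -m creep '[{"tx":0,"ty":0,"tz":0,"roll":0,"fingers":1},{"tx":0,"ty":0,"tz":-1,"roll":0,"fingers":1},{"tx":0,"ty":0,"tz":-3,"roll":0,"fingers":1},{"tx":0,"ty":0,"tz":-7,"roll":0,"fingers":1},{"tx":0,"ty":0,"tz":-20,"roll":0,"fingers":1},{"tx":0,"ty":0,"tz":-45,"roll":0,"fingers":1},{"tx":0,"ty":0,"tz":-75,"roll":0,"fingers":1},{"tx":0,"ty":0,"tz":-90,"roll":0,"fingers":1}]'
python3 -m creep '[{"tx":-4,"ty":18,"tz":0,"roll":0,"fingers":1},{"tx":-10,"ty":45,"tz":0,"roll":0,"fingers":1},{"tx":-16,"ty":75,"tz":0,"roll":0,"fingers":1},{"tx":-22,"ty":105,"tz":0,"roll":0,"fingers":1},{"tx":-28,"ty":135,"tz":0,"roll":0,"fingers":1},{"tx":-32,"ty":152,"tz":0,"roll":0,"fingers":1},{"tx":-33,"ty":157,"tz":0,"roll":0,"fingers":1},{"tx":-33,"ty":157,"tz":0,"roll":0,"fingers":1}]'
python3 - <<'E'
from h import *
go([.4856,.2816,.297]); p=cams.get_image('side'); th,uv,u=unroll(p); m=np.median(u,1)
print([(int(t),int(v)) for t,v in zip(th,m) if -15<t<18])
f=p['frame'].copy()
a=cv2.resize(f[130:270,190:320],None,fx=3,fy=3)
for row in uv[::8]:
    for k in (0,-1):
        x,y=row[k]; cv2.circle(a,(int((x+.5-190)*3),int((y+.5-130)*3)),1,(255,0,0),-1)
q=cams.get_image('top'); b=cv2.resize(q['frame'][250:390,150:340],None,fx=2,fy=3)
cv2.imwrite('pics/o6.png',np.hstack([a,b])[:,:,::-1])
E
```

```text
t: 11.25
position: [0.4789, 0.1208, 0.3398]
tool_rot: [0.005, -0.08, 0.997, 0.001]
ft_force: [1.0, 0.3, 0.8]
grip_width: -0.0005
t: 11.92
position: [0.486, 0.2819, 0.3399]
tool_rot: [0.004, -0.081, 0.997, 0.0]
ft_force: [-0.3, -0.0, -0.6]
grip_width: 0.0005
delta tool mm [ 0.8 -0.2 42.9] xheading -2.979 tilt -1.0
[(-14, 172), (-13, 174), (-12, 175), (-11, 175), (-10, 175), (-9, 174), (-8, 174), (-7, 172), (-6, 170), (-5, 162), (-4, 140), (-3, 111), (-2, 85), (-1, 75), (0, 72), (1, 73), (2, 73), (3, 74), (4, 79), (5, 93), (6, 117), (7, 139), (8, 150), (9, 151), (10, 151), (11, 151), (12, 150), (13, 149), (14, 149), (15, 148), (16, 148), (17, 148)]
```

View pics/o6.png

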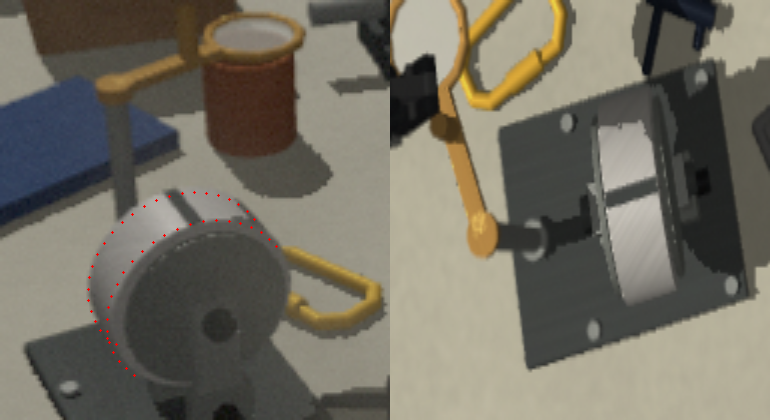

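```bash
python3 - <<'E'
from h import *
q=cams.get_image('top')
for top in (.178,):
    th,uv,u=unroll(q,top); m=np.median(u,1)
    print([(int(t),int(v)) for t,v in zip(th,m) if -12<t<14])
E
python3 -m creep '[{"tx":0,"ty":0,"tz":6,"roll":0,"fingers":1},{"tx":0,"ty":0,"tz":15,"roll":0,"fingers":1},{"tx":0,"ty":0,"tz":25,"roll":0,"fingers":1},{"tx":0,"ty":0,"tz":34,"roll":0,"fingers":1},{"tx":0,"ty":0,"tz":40,"roll":0,"fingers":1},{"tx":0,"ty":0,"tz":43,"roll":0,"fingers":1},{"tx":0,"ty":0,"tz":43,"roll":0,"fingers":1},{"tx":0,"ty":0,"tz":43,"roll":0,"fingers":1}]'
```

```text
[(-11, 187), (-10, 188), (-9, 189), (-8, 189), (-7, 190), (-6, 189), (-5, 184), (-4, 145), (-3, 93), (-2, 68), (-1, 68), (0, 67), (1, 67), (2, 68), (3, 73), (4, 91), (5, 130), (6, 174), (7, 187), (8, 185), (9, 185), (10, 184), (11, 182), (12, 181), (13, 180)]
t: 12.73
position: [0.487, 0.2795, 0.2972]
tool_rot: [0.005, -0.08, 0.997, 0.0]
ft_force: [1.5, -0.6, 0.5]
grip_width: 0.0001
```

```bash
python3 -m creep '[{"tx":0,"ty":-6,"tz":0,"roll":0,"fingers":1},{"tx":-1,"ty":-16,"tz":0,"roll":0,"fingers":1},{"tx":-1,"ty":-27,"tz":0,"roll":0,"fingers":1},{"tx":-1,"ty":-38,"tz":0,"roll":0,"fingers":1},{"tx":-1,"ty":-49,"tz":0,"roll":0,"fingers":1},{"tx":0,"ty":-60,"tz":0,"roll":0,"fingers":1},{"tx":1,"ty":-67,"tz":0,"roll":0,"fingers":1},{"tx":1,"ty":-67,"tz":0,"roll":0,"fingers":1}]'
python3 - <<'E'
from h import *
go([.436,.2275,.297]); q=cams.get_image('side'); print([(round(d['conf'],2),world(q,d['location']).round(3)) for d in cams.pinpoint(q,'lens_knob')[:2]])
save(q,'s7.png',(170,90,340,270),3)
E
```

```text
t: 13.4
position: [0.4969, 0.2109, 0.2973]
tool_rot: [0.005, -0.078, 0.997, -0.0]
ft_force: [0.1, -0.6, 0.3]
grip_width: -0.0001
delta tool mm [57.5 26.  -0.2] xheading -2.985 tilt -1.0
[(0.7, array([0.49 , 0.196, 0.229]))]
```

View pics/s7.png

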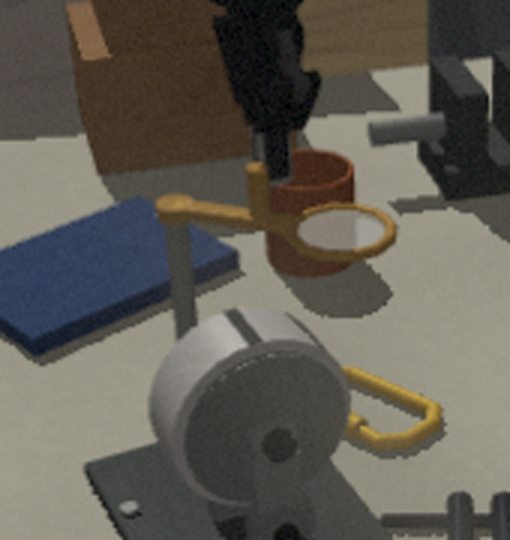

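```bash
python3 -m creep '[{"tx":2,"ty":-2,"tz":0,"roll":0,"fingers":1},{"tx":7,"ty":-7,"tz":0,"roll":0,"fingers":1},{"tx":13,"ty":-12,"tz":0,"roll":0,"fingers":1},{"tx":19,"ty":-18,"tz":0,"roll":0,"fingers":1},{"tx":26,"ty":-24,"tz":0,"roll":0,"fingers":1},{"tx":32,"ty":-29,"tz":0,"roll":0,"fingers":1},{"tx":35,"ty":-31,"tz":0,"roll":0,"fingers":1},{"tx":35,"ty":-31,"tz":0,"roll":0,"fingers":1}]'
python3 - <<'E'
from h import *
go([.436,.2275,.297]); q=cams.get_image('side'); save(q,'s8.png',(170,90,340,270),3)
for d in cams.pinpoint(q,'lens_knob')[:2]:
    w=world(q,d['location']); v=w[:2]-[.436,.2275]; print(round(d['conf'],2),w.round(3),np.hypot(*v).round(3),'lens',(.17-np.arctan2(v[1],v[0])).round(3))
E
```

```text
t: 14.17
position: [0.4663, 0.1757, 0.2971]
tool_rot: [0.004, -0.079, 0.997, 0.0]
ft_force: [0.2, 0.7, 0.4]
grip_width: -0.0
delta tool mm [21.8 55.9 -0.2] xheading -2.984 tilt -1.0
0.7 [0.454 0.173 0.23 ] 0.057 lens 1.413
```

```bash
python3 -m creep '[{"tx":1,"ty":-1,"tz":0,"roll":0,"fingers":1},{"tx":2,"ty":-1,"tz":0,"roll":0,"fingers":1},{"tx":3,"ty":-1,"tz":0,"roll":0,"fingers":1},{"tx":4,"ty":-1,"tz":0,"roll":0,"fingers":1},{"tx":5,"ty":-1,"tz":0,"roll":0,"fingers":1},{"tx":6,"ty":-1,"tz":0,"roll":0,"fingers":1},{"tx":7,"ty":-1,"tz":0,"roll":0,"fingers":1},{"tx":7,"ty":-1,"tz":0,"roll":0,"fingers":1}]'
python3 - <<'E'
from h import *
go([.436,.2275,.297]); q=cams.get_image('side'); save(q,'s9.png',(170,90,340,270),3)
for d in cams.pinpoint(q,'lens_knob')[:2]:
    w=world(q,d['location']); v=w[:2]-[.436,.2275]; print(round(d['conf'],2),w.round(3),np.hypot(*v).round(3),'lens',(.17-np.arctan2(v[1],v[0])).round(3))
E
```

```text
t: 14.93
position: [0.4621, 0.175, 0.2976]
tool_rot: [0.007, -0.079, 0.997, 0.001]
ft_force: [18.2, 3.2, -9.1]
grip_width: -0.0001
delta tool mm [17.5 56.   0.3] xheading -2.983 tilt -0.9999
0.72 [0.45  0.172 0.23 ] 0.057 lens 1.492
```

```bash
python3 -m creep '[{"tx":-3,"ty":0,"tz":0,"roll":0,"fingers":1},{"tx":-10,"ty":0,"tz":0,"roll":0,"fingers":1},{"tx":-18,"ty":0,"tz":-3,"roll":0,"fingers":1},{"tx":-22,"ty":0,"tz":-20,"roll":0,"fingers":1},{"tx":-22,"ty":0,"tz":-50,"roll":0,"fingers":1},{"tx":-22,"ty":0,"tz":-85,"roll":0,"fingers":1},{"tx":-22,"ty":0,"tz":-110,"roll":0,"fingers":1},{"tx":-22,"ty":0,"tz":-110,"roll":0,"fingers":1}]'
python3 -m creep '[{"tx":0,"ty":18,"tz":0,"roll":0,"fingers":1},{"tx":0,"ty":50,"tz":0,"roll":0,"fingers":1},{"tx":0,"ty":85,"tz":0,"roll":0,"fingers":1},{"tx":0,"ty":120,"tz":0,"roll":0,"fingers":1},{"tx":0,"ty":155,"tz":0,"roll":0,"fingers":1},{"tx":0,"ty":180,"tz":0,"roll":0,"fingers":1},{"tx":0,"ty":190,"tz":0,"roll":0,"fingers":1},{"tx":0,"ty":190,"tz":0,"roll":0,"fingers":1}]'
python3 - <<'E'
from h import *
P,_=tool(); print(P)
q=cams.get_image('side'); t=cams.get_image('top')
for p in (q,t):
  for d in cams.pinpoint(p,'lens_knob')[:1]:
    w=world(p,d['location']); v=w[:2]-[.436,.2275]; print(round(d['conf'],2),w.round(3),np.hypot(*v).round(3),'lens',(.17-np.arctan2(v[1],v[0])).round(3))
th,uv,u=unroll(q); m=np.median(u,1); print([(int(a),int(v)) for a,v in zip(th,m) if -12<a<14])
for l in ('rack_bar','tester','carabiner_a'): print(l,[world(q,d['location']).round(3) for d in cams.pinpoint(q,l)[:1]])
a=cv2.resize(q['frame'][110:290,180:340],None,fx=2.5,fy=2.5); b=cv2.resize(t['frame'][200:380,150:310],None,fx=2.5,fy=2.5)
cv2.imwrite('pics/f.png',np.hstack([a,b])[:,:,::-1])
E
```

```text
t: 15.7
position: [0.4839, 0.1786, 0.413]
tool_rot: [0.01, -0.079, 0.997, 0.002]
ft_force: [0.5, -0.2, -0.3]
grip_width: 0.0001
t: 16.37
position: [0.4532, 0.3689, 0.4129]
tool_rot: [0.009, -0.081, 0.997, 0.002]
ft_force: [0.2, 0.2, -0.3]
grip_width: 0.0003
[0.4532038  0.3689236  0.41286236]
0.73 [0.451 0.172 0.231] 0.058 lens 1.471
0.65 [0.444 0.167 0.226] 0.061 lens 1.602
[(-11, 84), (-10, 85), (-9, 85), (-8, 85), (-7, 84), (-6, 83), (-5, 82), (-4, 74), (-3, 63), (-2, 54), (-1, 50), (0, 51), (1, 52), (2, 50), (3, 50), (4, 53), (5, 59), (6, 67), (7, 74), (8, 79), (9, 81), (10, 82), (11, 82), (12, 82), (13, 82)]
rack_bar [array([0.623, 0.069, 0.002])]
tester [array([ 0.462, -0.041, -0.001])]
carabiner_a [array([ 0.565,  0.254, -0.   ])]
```

View pics/f.png

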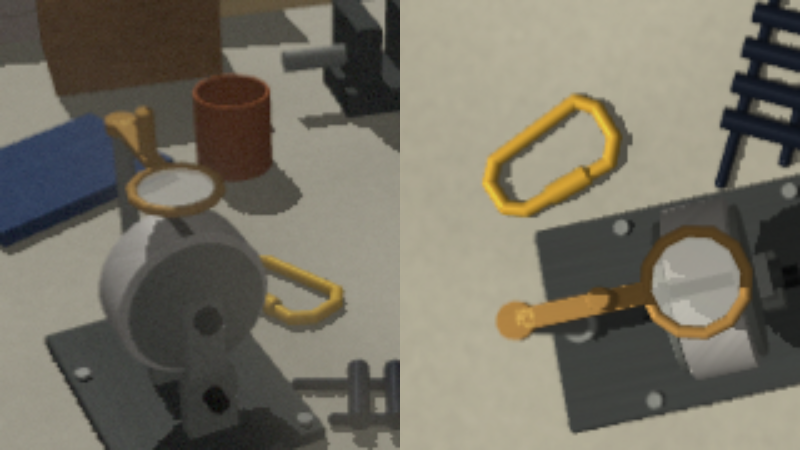

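```bash
python3 -c "
from workcell import order; print(order.hand_in())"
```

```text
the job is handed in; nothing more can be done
None
```

I rolled the wheel with five fingertip strokes until the wear bar stood at the top. Then I pushed the magnifier by its knob to its stop, backed off clear of everything, and handed the job in at about 16.5 s; `hand_in` gives no verdict.

- **Wear bar:** measured about 1° past the top in both cameras before the swing and in the side camera after it. The limit is 8°.
- **Force on the wheel:** the highest reading was 6.4 N. Force is only read at the end of each move, so brief peaks in between were not seen.
- **Magnifier:** an 18 N reaction at the knob showed it had reached its stop. In the last picture the arm is parallel to the plate edge, with the bar visible through the lens.
- **Disagreement on the lens angle:** the side camera's network put it at 1.47 rad and the top camera's at 1.60 rad. Both are above the required 1.43, and their mean is close to the stop at 1.571.
- **Bystanders:** the carabiner, descender bar and tester measured within about 5 mm of where they started, which is within the network's error.

One move was refused early on as invalid input because some rows lacked keys; nothing moved and I resent it complete.

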